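# Centre a wood sample on the marking stage and bolt it in

### The job

Take the walnut block out of the wooden saw trough and lay it flat on the aluminium stage plate, centred on the engraved cross midway between the two blue stops, with its ends towards the stops; the trough hides its sides and the stops will hide its ends, so set it down on clear bench on the way and take it again the other way. Then slide the steel bolt fully across over the block into the far stop, and turn its red-knobbed handle fully down into the notch. Leave everything else on the bench where it is.

Things in the scene. Friction and masses are not known exactly. Their poses are not given: they have to be found in the camera images.
- walnut_block: loose dark brown walnut block, 36 mm (its x) by 62 mm long (its y) by 26 mm high (its z), about 0.05 kg. Origin: centre of its underside. It starts flat in the trough, long side along the channel, where it can be gripped only by its ends (62 mm apart). Clear bench for setting it down lies right of the stage, around world x 0.47, y -0.33.
- trough: fixed pale wooden saw trough, 62 x 176 mm. Origin: centre of its underside; y runs along the channel, which is 42 mm wide, 160 mm long inside, its floor 8 mm above the bench. Its long walls, 10 mm thick, rise to 38 mm above the bench (4 mm above the block) and hide the block's long sides; 8 mm thick end cleats rise to 20 mm. The block starts within 10 mm of the middle.
- stage_centre (a point): cross of two black lines on top of the plate of the stage (turned up to 0.25 rad); x away from the robot, y left along the bolt, z up. The block belongs with its origin here and its y along this y, either way round. Two blue stops (30 mm wide in x, 46 mm high) face each other at y = +37 and -37 mm: 6 mm is left at each end of the centred block, no room for fingers; x is open both ways.
- stage: the fixed aluminium stage plate, 10 mm thick, with all that stands on it. Origin: under the cross, on the bench; axes as stage_centre. The plate reaches from x -85 to +45 mm and y -220 to +70 mm; the stops are 20 mm thick. The bolt runs along y at x = 0, its axis 35 mm above the plate's top, over a grey bed (y -198 to -57 mm), and passes 4 mm over the centred block.
- notch (a point): middle of the notch, 15 mm wide in y, in the grey guard rail that runs beside the bolt on its robot side; at x = -15, y = -75 mm from the cross, as high as the bolt axis. The rail is 8 mm thick (x -19 to -11 mm), runs from y -203 to -57 mm and stands 44 mm above the plate's top. Axes as the stage's.
- bolt (a joint): how far the steel bolt (10 mm thick) is slid along the stage's +y, m: 0 drawn back inside the near stop, 0.105 fully home at its end stop, 13 mm deep in the far (+y) blue stop; starts between 0 and 0.012. It moves with about 2 N and stays where it is left.
- bolt_handle (a joint): angle of the bolt's handle about the bolt axis, rad: 0 straight up, growing as it leans to the stage's -x (to the robot); 1.57 level, fully down in the notch. Starts between 0 and 0.35. About 1 N at the knob turns it and it stays where it is left. Away from the notch the guard rail stops it at about 0.6; only with the bolt within 2 mm of home can it go down.
- bolt_knob (a point): centre of the red ball knob (18 mm across) on the handle's 9 mm steel stem, 62 mm from the bolt axis, at y = -180 mm + the bolt's travel from the cross; handle up: 97 mm above the plate's top; handle fully down: 35 mm above it at x = -62 mm. Axes turn with the handle: z along the stem, y along the bolt.
- maple_offcut: a pale maple offcut, 42 x 85 x 20 mm, lying near the front edge; a bystander, to be left alone. Origin: centre of its underside.
- oilstone: a dark oilstone in its wooden box, 62 x 170 x 32 mm, at the back; a bystander, to be left alone. Origin: centre of its underside.
- glue_bottle: a yellowish glue bottle with a red cap, 58 mm across and 166 mm tall, at the back; a bystander, to be left alone. Origin: centre of its underside.
- canister: a grey steel canister, 62 mm across and 115 mm tall, at the back left; a bystander, to be left alone. Origin: centre of its underside.
- block_plane: a small green block plane, 44 x 155 x 56 mm, at the back right; a bystander, to be left alone. Origin: centre of its underside.
- tape_roll: a roll of pale masking tape, 104 mm across and 25 mm high, at the right; a bystander, to be left alone. Origin: centre of its underside.
Not all that is in view belongs to the job. What is shaped like the walnut_block but pink or turquoise is not meant.

How it is judged:
On the way, in this order (a step that is already met when the one before it is completed fails the run):
1. the block has been set down on the bench, outside the trough, and let go (height (world z) of walnut_block below 0.004 m and contact force between the fingers and walnut_block below 0.2 N), for 0.1 s.
2. the block lies released and centred on the stage while the bolt is still drawn back (x of walnut_block in the frame of stage_centre between -0.004 and 0.004 m and y of walnut_block in the frame of stage_centre between -0.004 and 0.004 m and z of walnut_block in the frame of stage_centre between -0.004 and 0.004 m and angle between the y axis of walnut_block and the y axis of stage_centre, either way round below 0.1 rad and angle between the z axis of walnut_block and the z axis of stage_centre, either way round below 0.07 rad and contact force between the fingers and walnut_block below 0.2 N and value of joint bolt below 0.03 m), for 0.2 s.
At the end, for the whole second after the job is handed in: The walnut block lies still and flat on the stage plate, released, within 4 mm of the cross along and across the bolt and within 0.1 rad of the bolt's line, its ends towards the stops; the bolt is slid to within 5 mm of home and its handle is turned down to 1.4 rad or more (x of walnut_block in the frame of stage_centre between -0.004 and 0.004 m and y of walnut_block in the frame of stage_centre between -0.004 and 0.004 m and z of walnut_block in the frame of stage_centre between -0.004 and 0.004 m and angle between the y axis of walnut_block and the y axis of stage_centre, either way round below 0.1 rad and angle between the z axis of walnut_block and the z axis of stage_centre, either way round below 0.07 rad and contact force between the fingers and walnut_block below 0.2 N and value of joint bolt above 0.1 m and value of joint bolt_handle above 1.4 rad and linear speed of walnut_block below 0.02 m/s); the robot touches nothing.
It fails at once if the handle is forced down before the bolt is home (value of joint bolt_handle above 1.1 rad and value of joint bolt below 0.095 m).
It fails at once if another thing on the bench is shifted by more than 20 mm (distance of any of maple_offcut, oilstone, glue_bottle, canister, block_plane, tape_roll from where it was at the start of the episode above 0.02 m).
It also fails if it takes over 72 s, if anything falls off the work surface, if the arm or the gripper's body presses on something with over 40 N, if the wrist force passes 120 N, or if a joint passes its speed limit or range.

### The arm

A 6-joint arm with a two-finger parallel gripper is mounted at the origin on a cart in front of the work surface, level with it; the furniture and walls round the work are solid. World frame = base frame: x ahead of the robot, y to its left, z up, the work surface at z = 0. Lengths are in m, angles in rad, forces in N, time in s.
With the tool pointing down it reaches from about 0.325 to 0.775 m from the base axis. Payload 9.3 kg.
Tool frame: the origin (TCP) lies on the centre line of the jaws, within the pads' length; the fingertips stand 22 mm ahead of it and the grasp point (between the pads) lies 3 mm ahead of it; x points along the fingers, z is the direction in which the jaws open and shut, and the axes are right-handed (so a half turn about x gives the same grasp; the last joint's range is limited). The gripper opens to 85 mm and grips with 20 to 120 N. Pads are 22 mm wide; open, the fingers measure 114 mm over their backs; the gripper's body (76 mm by 85 mm) begins 54 mm behind the grasp point. The pads swing forward as they close: fully open they stand 13 mm farther back than shut.
Start: joints at [1.114, 0.259, 0.021, 1.334, 0, 1.418], TCP at [0.165, 0.525, 0.253] pointing down, gripper open.
Joint ranges: [-3.04, 3.04], [-0.91, 1.82], [-1.04, 1.36], [-1.92, 1.95], [-1.52, 1.45], [-3.14, 3.14]. Speed limits (rad/s): [2.22, 2.22, 2.79, 3.14, 3.14, 3.14].

### API

Orientations are given as a rotation vector (axis times angle).
In Python, from plant import env gives the robot as it stands.
- The arm moves only by the shell command python3 -m handwheel 'ROWS' [FORCE]. ROWS is a JSON object of lists of equal length, an entry for each row: "linear": the shift along the tool's x, y, z in cm, a list of three; "roll": the turn about the tool's x in rad; "gripper": the opening in per cent of the stroke, from 0 (shut) to 100 (fully open). A call has 1 to 12 rows; each row shifts and turns the commanded pose from where the row before left it, along the tool's axes as they then stand; what a row does not reach is not made up. A row lasts 1/8 s, in which the tool goes at most 62.5 mm and 10.7 degrees, less where a joint would pass 70% of its speed; a pose out of reach is approached as far as the arm can. A call is refused whole if a number of a shift passes 6.25 or a number of a turn 0.188, either way. A call with a gripper value outside its range is refused whole. The fingers move at their own pace and stop on an object; FORCE is the grip in N (left out, the last holds). Time passes only in rows, so rows that do not move let the fingers close. It gives the time, the measured TCP pose, the force and the opening at its end, in the units of the state.
- env.state(): the state, without advancing time (a new reading comes with each control period).
- env.capture(name): name is "side" or "top" or "wrist"; returns a dict with "image" (480x640x3 uint8, red, green, blue), "z_map" (480x640 float32, m along the optical axis (not along the pixel's ray), 0 where there is no reading), "fx", "fy", "cx", "cy" (pixels), "k1" (the pictures are not rectified: a ray, as slopes to the right and down, at radius r is drawn at 1 + k1 r^2 times it, then the intrinsics apply), "eye" and "rotation" of the camera in the world. Camera axes: x right, y down, z forward; pixel columns grow to the right and rows downward; lengths in m; the calibration is good to about 2 mm. A picture is of the moment at which its call begins.
- env.hand_in(): hands the job in, once; it reports no verdict.
The state is a dict: "time_s": time; "q": joint angles; "joint_velocities": joint speeds; "joint_torque": joint torques, N m; "tcp_pos": TCP position; "tcp_rot": TCP orientation; "force": force on the tool from outside, world axes, zero at the start; "wrist_torque": the same for the moment, N m; "width": opening from 0.0 (shut) to 1.0 (fully open).
Only numpy, scipy, OpenCV 4.12 (cv2) and the standard library are available. Lean on these libraries where they do the work, as an engineer would, in place of code of your own. Each camera call takes 0.05 s, during which the arm holds its last target.

## Working session

There is one attempt and no reset: what is moved stays moved. The work goes in short steps, Python scripts to look and compute and a shell command to move; the robot and the scene stay as the last step left them, time stands still between calls to the robot, and variables do not carry over. Pictures are saved under pics/ and viewed, and the job is handed in when it is done.

```bash
ls; mkdir -p pics; python3 - <<'E'
from plant import env
import cv2,numpy as np
s=env.state();print({k:np.round(v,3) for k,v in s.items()})
for n in("top","side"):
    c=env.capture(n);cv2.imwrite(f"pics/{n}0.png",c["image"][:,:,::-1]);np.savez(f"{n}0.npz",**c)
    print(n,c["fx"],c["fy"],c["cx"],c["cy"],c["k1"],c["eye"],c["rotation"])
E
```

```text
pics
{'time_s': np.float64(0.0), 'q': array([ 1.114,  0.259,  0.021,  1.334, -0.   ,  1.418]), 'joint_velocities': array([ 0.001,  0.   ,  0.001, -0.   , -0.001, -0.   ]), 'joint_torque': array([ 5.0000e-03, -5.5564e+01,  3.4453e+01,  1.3000e-02,  0.0000e+00,
        0.0000e+00]), 'tcp_pos': array([0.164, 0.525, 0.253]), 'tcp_rot': array([-0.983,  1.339,  0.982]), 'force': array([ 0.248, -0.424, -0.224]), 'wrist_torque': array([-0.016,  0.039,  0.023]), 'width': np.float64(0.998)}
top 586.1693501236698 586.1693501236698 323.5333580679076 230.8123737524193 0.05466877326931645 [0.07274525 0.19336758 1.61560372] [-1.56554352  2.4827911  -0.41487151]
side 528.0041811202632 528.0041811202632 326.79559794686617 240.27550064243005 -0.059538994953816225 [0.14612169 0.92398058 1.02644825] [-0.59975623  2.65440245 -1.20516696]
```

View pics/top0.png

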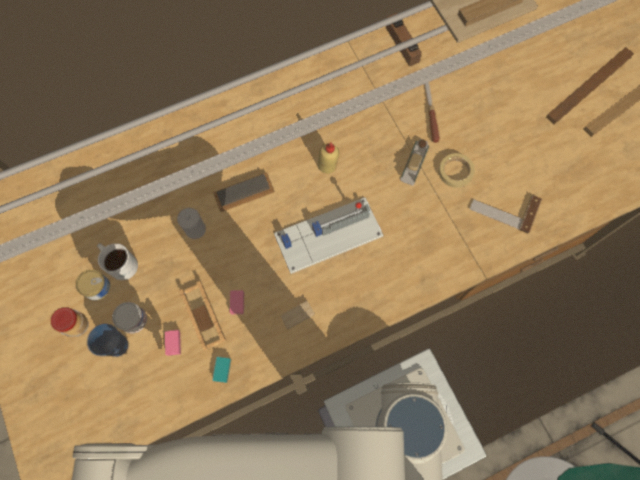

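View pics/side0.png

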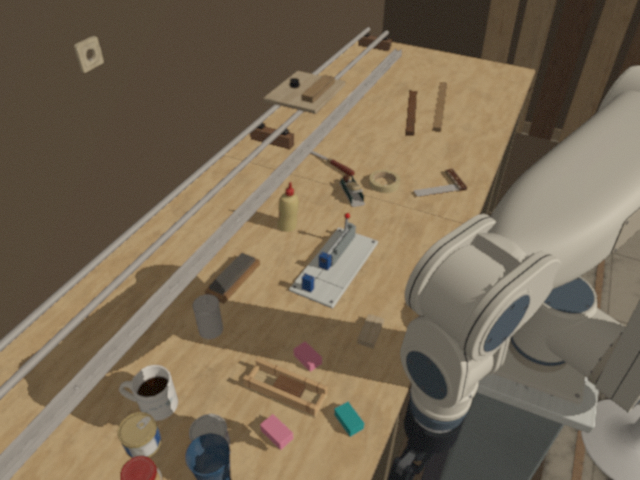

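The block meant is the dark brown one in the trough: top (202,318), side (290,385). The pink pieces, top (237,302) and (172,342), and the turquoise one, top (221,369), are decoys. I'll enlarge a crop and measure.

```bash
cat > h.py <<'E'
import cv2,numpy as np
from scipy.spatial.transform import Rotation as R
def K(c): return np.array([[c["fx"],0,c["cx"]],[0,c["fy"],c["cy"]],[0,0,1.]])
def rays(c,uv):
    n=cv2.undistortPoints(np.array(uv,float).reshape(-1,1,2),K(c),np.array([float(c["k1"]),0,0,0])).reshape(-1,2)
    return np.c_[n,np.ones(len(n))]
def Rm(c):
    r=np.array(c["rotation"]); return r if r.shape==(3,3) else R.from_rotvec(r).as_matrix()
def onz(c,uv,z):
    d=rays(c,uv)@Rm(c).T; e=np.array(c["eye"]); return e+d*((z-e[2])/d[:,2])[:,None]
def depth(c,uv):
    uv=np.array(uv).reshape(-1,2); z=np.array([c["z_map"][int(round(v)),int(round(u))] for u,v in uv])
    return np.array(c["eye"])+(rays(c,uv)*z[:,None])@Rm(c).T
def proj(c,P):
    p=(np.array(P,float).reshape(-1,3)-c["eye"])@Rm(c)
    return cv2.projectPoints(p.reshape(-1,1,3),np.zeros(3),np.zeros(3),K(c),np.array([float(c["k1"]),0,0,0]))[0].reshape(-1,2)
def crop(c,x0,y0,x1,y1,f,name):
    im=c["image"][y0:y1,x0:x1,::-1]; cv2.imwrite(name,cv2.resize(im,None,fx=f,fy=f,interpolation=cv2.INTER_CUBIC))
E
python3 - <<'E'
from h import *
t=dict(np.load("top0.npz"));s=dict(np.load("side0.npz"))
np.set_printoptions(precision=3,suppress=True)
print("top depth table/rails/etc",depth(t,[(300,400-40),(204,318),(330,235),(358,207),(300,130),(450,70),(330,50),(286,242),(318,229),(290,319)]))
print("side",depth(s,[(290,385),(346,216),(240,198)]))
print("expected table check", onz(t,[(204,318)],.034), onz(s,[(290,385)],.034))
crop(t,150,260,270,350,6,"pics/tr.png"); crop(t,260,190,390,280,6,"pics/st.png")
E
```

```text
top depth table/rails/etc [[ 0.27   0.171 -0.004]
 [ 0.481  0.36   0.027]
 [ 0.553 -0.055  0.01 ]
 [ 0.566 -0.146  0.102]
 [ 0.888 -0.115  0.032]
 [ 0.883 -0.635  0.017]
 [ 1.126 -0.331 -0.   ]
 [ 0.574  0.072  0.054]
 [ 0.57  -0.025  0.056]
 [ 0.379  0.15   0.018]]
side [[ 0.48   0.363  0.035]
 [ 0.57  -0.142  0.109]
 [ 0.966 -0.203  0.   ]]
expected table check [[0.479 0.359 0.034]] [[0.48  0.363 0.034]]
```

View pics/tr.png

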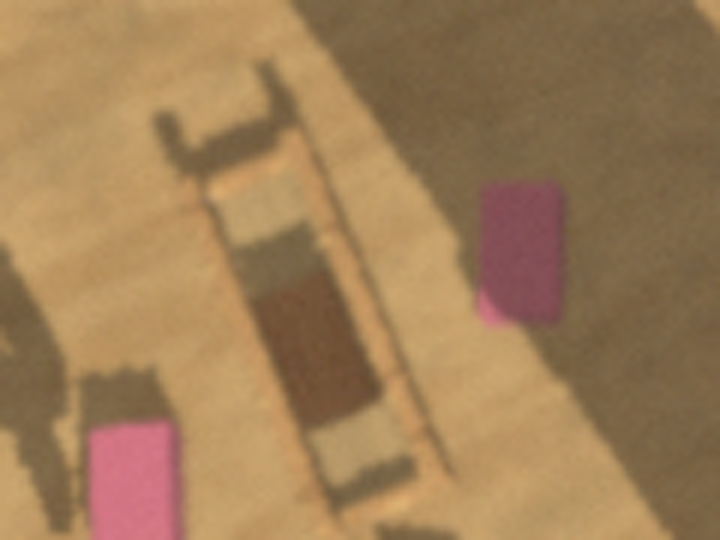

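View pics/st.png

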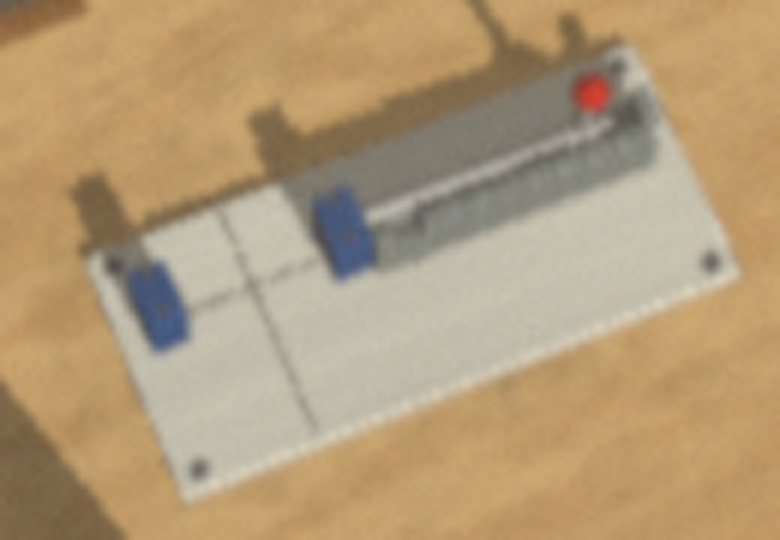

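The crop confirms it. The brown block sits between the trough walls at crop corners (250,295), (325,265), (380,390), (305,428). On the stage, the cross is at crop (252,287) and the red knob at (592,92).

```bash
python3 - <<'E'
from h import *
np.set_printoptions(precision=4,suppress=True)
t=dict(np.load("top0.npz"))
f=lambda pts,ox,oy:[((u+.5)/6-.5+ox,(v+.5)/6-.5+oy) for u,v in pts]
b=onz(t,f([(250,295),(325,265),(380,390),(305,428)],150,260),.034)
print("block",b[:,:2],b.mean(0),"len",np.linalg.norm(b[1]-b[2]),np.linalg.norm(b[0]-b[1]))
d=(b[0]-b[3]+b[1]-b[2]); print("block axis deg",np.degrees(np.arctan2(d[1],d[0])))
w=onz(t,f([(190,180),(290,130),(450,480),(335,520)],150,260),.038); d=(w[0]-w[3]+w[1]-w[2]);print("trough",w.mean(0),np.degrees(np.arctan2(d[1],d[0])),np.linalg.norm(w[1]-w[2]),np.linalg.norm(w[1]-w[0]))
p=onz(t,f([(90,255),(628,45),(740,270),(188,498)],260,190),.010)
print("plate",p[:,:2],np.linalg.norm(p[0]-p[1]),np.linalg.norm(p[1]-p[2]),np.linalg.norm(p[2]-p[3]))
yd=(p[0]-p[1]+p[3]-p[2])[:2];yd/=np.linalg.norm(yd);th=np.arctan2(-yd[0],yd[1]);print("stage yaw",th)
x=np.array([np.cos(th),np.sin(th)]);y=np.array([-x[1],x[0]])
c=p.mean(0)[:2]; print("cross from plate",c+.02*x+.075*y)
print("cross px",onz(t,f([(252,287)],260,190),.01))
k=onz(t,f([(592,92)],260,190),.107);print("knob",k)
cr=onz(t,f([(252,287)],260,190),.01)[0,:2]; print("knob in stage",(k[0,:2]-cr)@x,(k[0,:2]-cr)@y)
for n,v in dict(offcut=(290,319)).items(): print(n,onz(t,[v],.02))
s=__import__("plant").env.state();print(R.from_rotvec(s["tcp_rot"]).as_matrix())
w=__import__("plant").env.capture("wrist");m=R.from_rotvec(s["tcp_rot"]).as_matrix()
print("cam in tool",(np.array(w["eye"])-s["tcp_pos"])@m, m.T@Rm(w),w["fx"],w["k1"])
E
```

```text
block [[0.518  0.3813]
 [0.5161 0.3457]
 [0.4524 0.3444]
 [0.4511 0.3809]] [0.4844 0.3631 0.034 ] len 0.06371836676108915 0.035622796690673635
block axis deg 0.7021688435457633
trough [0.4915 0.3593 0.038 ] 1.3580073920716962 0.17981618048897077 0.04963356550075518
plate [[ 0.6302  0.086 ]
 [ 0.6159 -0.1974]
 [ 0.4883 -0.1933]
 [ 0.4997  0.0935]] 0.2837975634436517 0.1276722278730149 0.28703681127709557
stage yaw -0.045138247363898855
cross from plate [0.5819 0.0212]
cross px [[0.5817 0.0223 0.01  ]]
knob [[ 0.5694 -0.1483  0.107 ]]
knob in stage -0.0046727478568476585 -0.171075067401634
offcut [[0.3789 0.1506 0.02  ]]
[[-0.0005 -0.9542  0.2992]
 [-0.0011  0.2992  0.9542]
 [-1.      0.0002 -0.0012]]
cam in tool [-0.1194  0.0671  0.0009] [[-0.0003 -0.2639  0.9646]
 [-0.0011 -0.9646 -0.2639]
 [ 1.     -0.0011 -0.    ]] 407.97353680207897 -0.03356627618188061
```

```bash
python3 -m handwheel '{"linear":[[0,0,0],[0,0,0],[0,0,0],[0,0,0],[0,0,0],[0,0,0],[0,0,0]],"roll":[0.178,0.178,0.178,0.178,0.178,0.178,0.178],"gripper":[100,100,100,100,100,100,100]}' 60
```

```text
time_s: 1.02
tcp_pos: [0.1645, 0.5247, 0.253]
tcp_rot: [-0.012, 1.571, 0.011]
force: [-0.2, -0.0, 0.5]
width: 1.0
```

```bash
python3 -m handwheel '{"linear":[[0.5,-1.63,3.2],[0.5,-1.63,3.2],[0.5,-1.63,3.2],[0.5,-1.63,3.2],[0.5,-1.63,3.2],[0.5,-1.63,3.2],[0.5,-1.63,3.2],[0.5,-1.63,3.2],[0.5,-1.63,3.2],[0.5,-1.63,3.2],[0,0,0]],"roll":[0,0,0,0,0,0,0,0,0,0,0],"gripper":[100,100,100,100,100,100,100,100,100,100,100]}'; python3 - <<'E'
from h import *
from plant import env
c=env.capture("wrist");np.savez("w1.npz",**c);cv2.imwrite("pics/w1.png",c["image"][:,:,::-1]);print(env.state()["tcp_pos"],c["eye"])
E
```

```text
time_s: 2.4
tcp_pos: [0.4896, 0.3672, 0.202]
tcp_rot: [-0.015, 1.572, 0.014]
force: [-0.9, 1.1, -1.0]
width: 0.999
[0.48843129 0.36786138 0.20243616] [0.48836991 0.43497651 0.32138922]
```

View pics/w1.png

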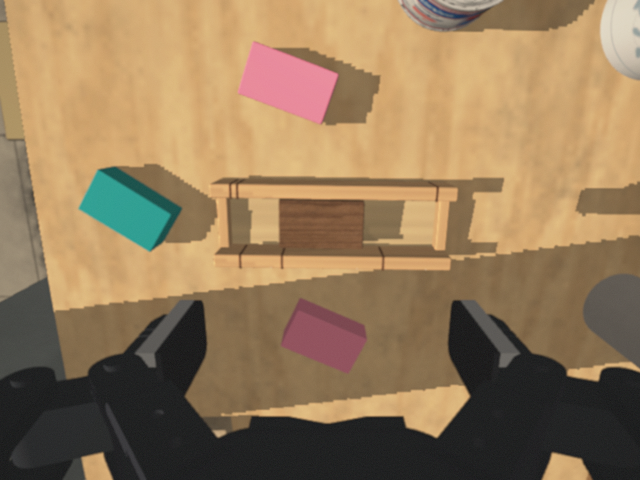

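The block's top lies in the trough at (280..364, 199..248), with both fingers to either side of it at the bottom of the picture. Measuring it on the z=0.034 plane.

```bash
cat >> h.py <<'E'
def brown(c,roi,vmax=125):
    x0,y0,x1,y1=roi; h=cv2.cvtColor(c["image"],cv2.COLOR_RGB2HSV)
    m=cv2.inRange(h,(3,70,30),(18,255,vmax)); z=np.zeros_like(m); z[y0:y1,x0:x1]=m[y0:y1,x0:x1]
    z=cv2.morphologyEx(z,cv2.MORPH_OPEN,np.ones((3,3)))
    cs=cv2.findContours(z,cv2.RETR_EXTERNAL,cv2.CHAIN_APPROX_NONE)[0]
    return max(cs,key=cv2.contourArea).reshape(-1,2).astype(float)
def rect(c,roi,zt,vmax=125):
    p=onz(c,brown(c,roi,vmax),zt)[:,:2]
    (cx,cy),(a,b),ang=cv2.minAreaRect((p*1000).astype(np.float32))
    if a<b: a,b,ang=b,a,ang+90
    return np.array([cx,cy])/1000,a,b,(ang+90)%180-90   # long side, short, heading of long axis deg
E
python3 - <<'E'
from h import *
np.set_printoptions(precision=4,suppress=True)
c=dict(np.load("w1.npz"))
print(rect(c,(265,185,380,262),.034)); q=brown(c,(265,185,380,262));print(q.min(0),q.max(0))
print(onz(c,[(280,199),(363,199),(364,248),(279,248)],.034))
print("wall outer edges",onz(c,[(335,181),(335,269)],.038),"inside",onz(c,[(335,199),(335,249)],.038))
print("depth block",depth(c,[(320,220)]),"tips",depth(c,[(193,305),(462,305)]))
E
```

```text
(array([0.486 , 0.3532]), 84.26461029052734, 20.083221435546875, 0.18947984278202057)
[265. 228.] [379. 255.]
[[0.4555 0.3842 0.034 ]
 [0.5146 0.3852 0.034 ]
 [0.5168 0.3488 0.034 ]
 [0.4543 0.3477 0.034 ]]
wall outer edges [[0.4943 0.3982 0.038 ]
 [0.4957 0.3335 0.038 ]] inside [[0.4946 0.3855 0.038 ]
 [0.4954 0.3489 0.038 ]]
depth block [[0.4842 0.3691 0.0328]] tips [[0.4458 0.3783 0.2002]
 [0.5326 0.3803 0.201 ]]
```

Block centre is about (0.485, 0.366) with its axis along x. That agrees with the trough's middle and the top view. Going down to a stop above it.

```bash
python3 -m handwheel '{"linear":[[3.5,-0.1,-0.2],[3.5,-0.1,-0.2],[3.5,0,0],[3.5,0,0],[0,0,0]],"roll":[0,0,0,0,0],"gripper":[100,100,100,100,100]}'; python3 - <<'E'
from h import *
from plant import env
c=env.capture("wrist");np.savez("w2.npz",**c);cv2.imwrite("pics/w2.png",c["image"][:,:,::-1]);print(env.state()["tcp_pos"],c["eye"])
c=env.capture("side");crop(c,200,310,380,445,4,"pics/s2.png")
E
```

```text
time_s: 3.08
tcp_pos: [0.4817, 0.3663, 0.0614]
tcp_rot: [-0.019, 1.575, 0.016]
force: [-0.1, -0.3, 0.9]
width: 1.0
[0.48281702 0.36678573 0.06319949] [0.4806242  0.4341608  0.18064962]
```

View pics/w2.png

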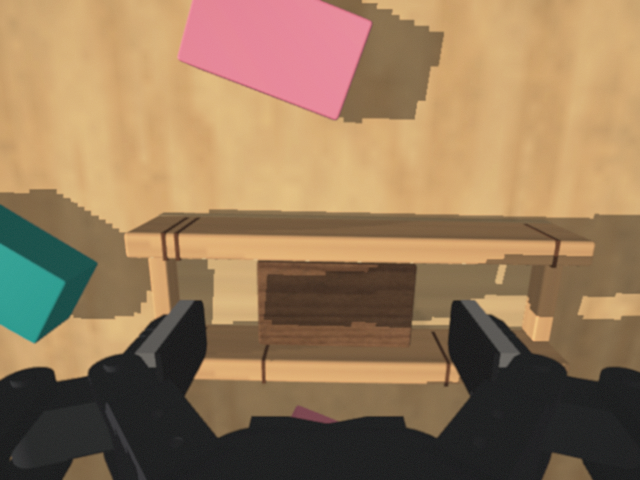

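View pics/s2.png

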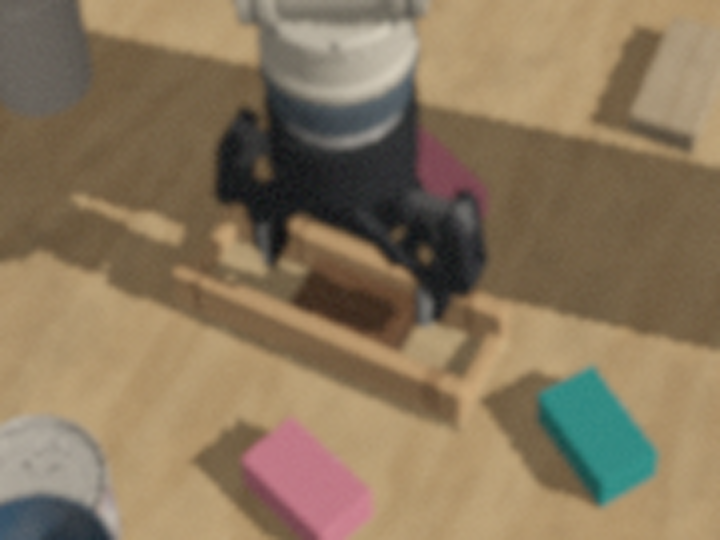

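```bash
python3 - <<'E'
from h import *
from plant import env
np.set_printoptions(precision=4,suppress=True)
c=dict(np.load("w2.npz"));print(c["cx"],c["cy"])
print(onz(c,[(258,262),(416,263),(413,346),(260,344)],.034)); m=R.from_rotvec(env.state()["tcp_rot"]).as_matrix();print(m)
# inner finger faces at top front edge
z=c["z_map"]; print(z[305:340:6,190:206:3],z[305:340:6,452:470:3])
print(depth(c,[(198,303),(458,303)])-env.state()["tcp_pos"])
E
```

```text
326.98736348445647 237.69018180273264
[[0.4549 0.3836 0.034 ]
 [0.5149 0.3845 0.034 ]
 [0.5165 0.3492 0.034 ]
 [0.4548 0.3487 0.034 ]]
[[ 0.0005 -0.0218  0.9998]
 [ 0.0004  0.9998  0.0218]
 [-1.      0.0004  0.0005]]
[[0.1316 0.1325 0.1319 0.1364 0.1383 0.189 ]
 [0.127  0.1306 0.1313 0.136  0.1395 0.19  ]
 [0.1272 0.1288 0.1317 0.1361 0.139  0.1907]
 [0.1269 0.1297 0.1338 0.1357 0.1383 0.1421]
 [0.1272 0.1291 0.1319 0.1357 0.1385 0.1419]
 [0.127  0.1291 0.1325 0.1359 0.1394 0.1429]] [[0.1384 0.1347 0.1312 0.1316 0.1326 0.1311]
 [0.139  0.1365 0.1325 0.1292 0.127  0.1274]
 [0.1383 0.1362 0.1323 0.1293 0.1269 0.1241]
 [0.138  0.1349 0.132  0.1294 0.1265 0.1241]
 [0.1396 0.135  0.1323 0.1301 0.1264 0.1237]
 [0.1384 0.1356 0.1321 0.1301 0.126  0.1247]]
[[-0.0454  0.0093 -0.0082]
 [ 0.0406  0.0119 -0.0067]]
```

```bash
python3 -m handwheel '{"linear":[[1.0,0,0.3],[0.8,0,0],[0.8,0,0],[0,0,0],[0,0,0]],"roll":[0,0,0,0,0],"gripper":[100,100,100,100,60]}' 50;python3 -m handwheel '{"linear":[[0,0,0],[0,0,0],[0,0,0],[0,0,0]],"roll":[0,0,0,0],"gripper":[30,30,30,30]}' 50
```

```text
time_s: 3.8
tcp_pos: [0.487, 0.3665, 0.0373]
tcp_rot: [-0.016, 1.571, 0.016]
force: [0.1, -0.6, 1.0]
width: 0.819
time_s: 4.3
tcp_pos: [0.4872, 0.3667, 0.0378]
tcp_rot: [-0.016, 1.57, 0.017]
force: [-0.8, -0.3, 5.6]
width: 0.71
```

```bash
python3 -m handwheel '{"linear":[[-1,0,0],[-2,0,0],[-4,0,0],[-4,0,0],[-4,0,0]],"roll":[0,0,0,0,0],"gripper":[30,30,30,30,30]}'; python3 - <<'E'
from h import *
from plant import env
c=env.capture("wrist");np.savez("w3.npz",**c);cv2.imwrite("pics/w3.png",c["image"][:,:,::-1]);print(env.state()["tcp_pos"],env.state()["q"])
E
```

```text
time_s: 4.92
tcp_pos: [0.4867, 0.3664, 0.189]
tcp_rot: [-0.017, 1.571, 0.016]
force: [0.4, -0.3, -0.2]
width: 0.706
[0.48809332 0.36724981 0.19462106] [ 5.07771535e-01  3.78563434e-01  4.74408817e-02  1.23239513e+00
 -4.47124966e-05  2.05747777e+00]
```

View pics/w3.png

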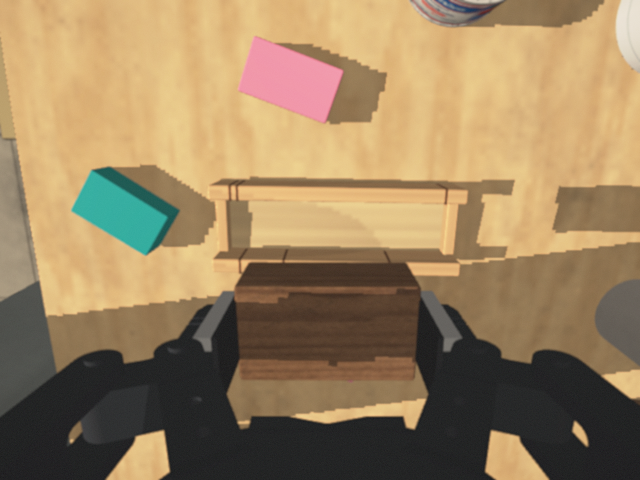

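Block is held square. Carrying it over to the bench on the right.

```bash
python3 -m handwheel '{"linear":[[-1,-5.8,-0.25],[-1,-5.8,-0.25],[0,-5.8,-0.25],[0,-5.8,-0.25],[0,-5.8,-0.25],[0,-5.8,-0.25],[0,-5.8,-0.25],[0,-5.8,-0.25],[0,-5.8,-0.25],[0,-5.8,-0.25],[0,-5.8,-0.25],[0,-5.8,-0.25]],"roll":[0,0,0,0,0,0,0,0,0,0,0,0],"gripper":[30,30,30,30,30,30,30,30,30,30,30,30]}' && python3 -m handwheel '{"linear":[[0,0,0],[0,0,0],[0,0,0],[0,0,0],[0,0,0],[0,0,0],[0,0,0],[0,0,0],[0,0,0]],"roll":[-0.175,-0.175,-0.175,-0.175,-0.175,-0.175,-0.175,-0.175,-0.175],"gripper":[30,30,30,30,30,30,30,30,30]}'; python3 - <<'E'
from h import *
from plant import env
c=env.capture("wrist");np.savez("w4.npz",**c);cv2.imwrite("pics/w4.png",c["image"][:,:,::-1]);s=env.state();print(s["tcp_pos"],s["q"],s["width"],R.from_rotvec(s["tcp_rot"]).as_matrix().round(3))
E
```

```text
time_s: 6.48
tcp_pos: [0.4711, -0.3318, 0.2076]
tcp_rot: [-0.016, 1.57, 0.016]
force: [1.2, -0.5, 0.1]
width: 0.711
time_s: 7.6
tcp_pos: [0.4714, -0.3298, 0.2075]
tcp_rot: [-1.232, 1.194, 1.232]
force: [0.2, -0.1, -0.5]
width: 0.709
[ 0.47143907 -0.32983198  0.2074933 ] [-7.56269942e-01  3.17980543e-01 -1.10787717e-02  1.24176297e+00
 -4.54490030e-05 -7.95727437e-01] 0.7082366512016567 [[-0.    -0.999 -0.039]
 [-0.    -0.039  0.999]
 [-1.     0.    -0.   ]]
```

View pics/w4.png

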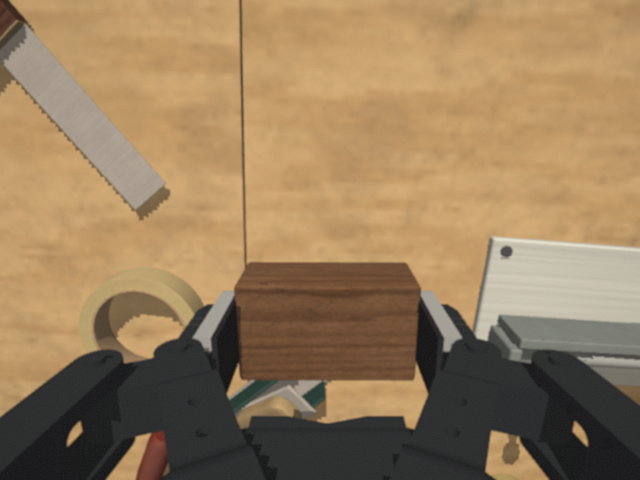

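The picture shows the block between the fingers. The tape roll is at about (145,325), the green plane at (280,395) behind the block, and the stage corner at (490,240). Checking clearances.

```bash
python3 - <<'E'
from h import *
np.set_printoptions(precision=3,suppress=True)
c=dict(np.load("w4.npz"));t=dict(np.load("top0.npz"))
print("tape edge",onz(c,[(200,300),(145,268)],.025),"saw tip",onz(c,[(165,185)],0))
print("top: tape",onz(t,[(455,152),(455,168),(440,170),(471,170),(455,186)],.025),"plane",onz(t,[(410,180),(425,145),(405,175)],.03))
E
```

```text
tape edge [[ 0.542 -0.429  0.025]
 [ 0.516 -0.471  0.025]] saw tip [[ 0.454 -0.46   0.   ]]
top: tape [[ 0.624 -0.504  0.025]
 [ 0.578 -0.478  0.025]
 [ 0.591 -0.435  0.025]
 [ 0.552 -0.518  0.025]
 [ 0.527 -0.45   0.025]] plane [[ 0.599 -0.338  0.03 ]
 [ 0.681 -0.433  0.03 ]
 [ 0.62  -0.333  0.03 ]]
```

```bash
python3 -m handwheel '{"linear":[[5,0,0],[5,0,0],[4.5,0,0],[1.5,0,0],[0.8,0,0],[0.6,0,0],[0.3,0,0],[0,0,0]],"roll":[0,0,0,0,0,0,0,0],"gripper":[30,30,30,30,30,30,30,30]}'
```

```text
time_s: 8.65
tcp_pos: [0.4718, -0.3301, 0.0308]
tcp_rot: [-1.228, 1.197, 1.227]
force: [0.1, -0.7, 0.4]
width: 0.709
```

```bash
python3 -m handwheel '{"linear":[[0.1,0,0],[0,0,0]],"roll":[0,0],"gripper":[30,30]}'; python3 -m handwheel '{"linear":[[0.1,0,0],[0,0,0]],"roll":[0,0],"gripper":[30,30]}'
```

```text
time_s: 8.9
tcp_pos: [0.4718, -0.3301, 0.0299]
tcp_rot: [-1.229, 1.197, 1.227]
force: [-0.5, 0.2, 3.8]
width: 0.711
time_s: 9.15
tcp_pos: [0.4718, -0.3302, 0.0298]
tcp_rot: [-1.229, 1.197, 1.226]
force: [-2.9, 2.5, 14.7]
width: 0.706
```

```bash
python3 -m handwheel '{"linear":[[-0.1,0,0],[0,0,0],[0,0,0],[0,0,0],[-1,0,0],[-3,0,0],[-5,0,0],[-5,0,0],[0,0,0]],"roll":[0,0,0,0,0,0,0,0,0],"gripper":[30,100,100,100,100,100,100,100,100]}';python3 -m handwheel '{"linear":[[0,0,0],[0,0,0],[0,0,0],[0,0,0],[0,0,0],[0,0,0],[0,0,0],[0,0,0],[0,0,0]],"roll":[0.174,0.174,0.174,0.174,0.174,0.174,0.174,0.174,0.174],"gripper":[100,100,100,100,100,100,100,100,100]}'; python3 - <<'E'
from h import *
from plant import env
c=env.capture("wrist");np.savez("w5.npz",**c);cv2.imwrite("pics/w5.png",c["image"][:,:,::-1]);s=env.state();print(s["tcp_pos"],s["q"],s["width"],R.from_rotvec(s["tcp_rot"]).as_matrix().round(3))
E
```

```text
time_s: 10.28
tcp_pos: [0.4729, -0.3311, 0.174]
tcp_rot: [-1.234, 1.197, 1.221]
force: [0.5, -0.7, -0.2]
width: 0.995
time_s: 11.4
tcp_pos: [0.4713, -0.3297, 0.1687]
tcp_rot: [-0.018, 1.571, 0.02]
force: [-0.4, 0.3, 0.4]
width: 1.001
[ 0.47127316 -0.32969088  0.16872907] [-7.56321383e-01  3.37903952e-01 -8.29728060e-02  1.15097667e+00
  2.07428182e-05  7.98587047e-01] 0.9951722764986692 [[-0.001 -0.016  1.   ]
 [ 0.001  1.     0.016]
 [-1.     0.001 -0.001]]
```

View pics/w5.png

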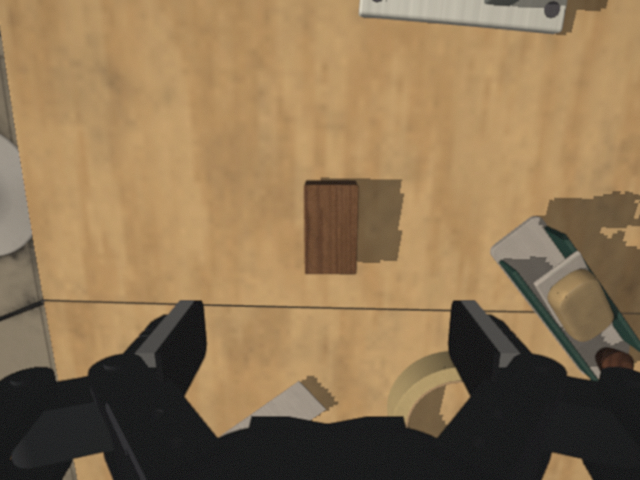

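Block lies flat on clear bench, its top at (305..357, 184..274). Measuring it.

```bash
python3 - <<'E'
from h import *
np.set_printoptions(precision=4,suppress=True)
c=dict(np.load("w5.npz"))
p=onz(c,[(305,183),(357.5,184),(357,274),(305,273.5)],.026);print(p[:,:2],p.mean(0))
im=c["image"][175:285,290:370];crop(c,285,165,385,290,6,"pics/w5c.png")
print(depth(c,[(331,228)]))
E
```

```text
[[ 0.4562 -0.2974]
 [ 0.4899 -0.2973]
 [ 0.4922 -0.3587]
 [ 0.4567 -0.3592]] [ 0.4738 -0.3282  0.026 ]
[[ 0.4737 -0.3272  0.0246]]
```

View pics/w5c.png

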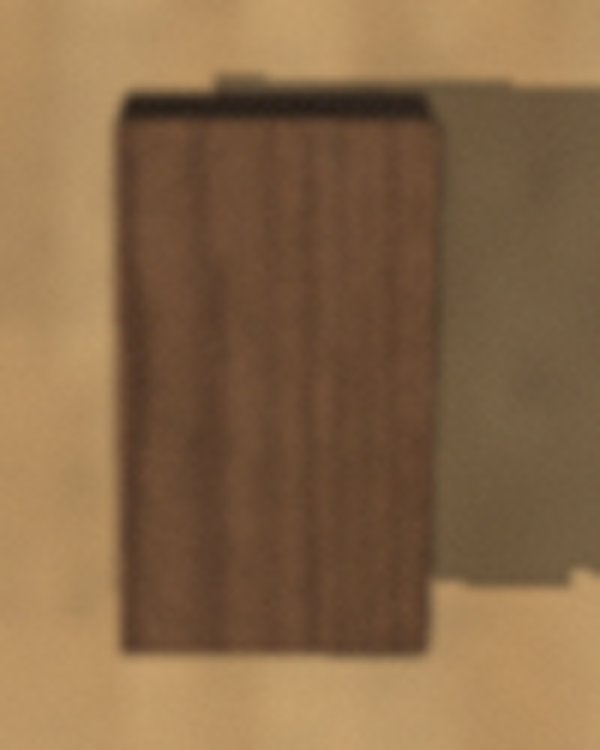

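```bash
python3 -m handwheel '{"linear":[[4,0.1,0.25],[4,0,0],[3,0,0],[1.4,0,0],[0.8,0,0],[0,0,0]],"roll":[0,0,0,0,0,0],"gripper":[100,100,100,100,100,100]}' && python3 -m handwheel '{"linear":[[0,0,0],[0,0,0],[0,0,0],[0,0,0],[0,0,0],[0,0,0]],"roll":[0,0,0,0,0,0],"gripper":[60,60,20,20,20,20]}' 50
```

```text
time_s: 12.2
tcp_pos: [0.4742, -0.329, 0.0375]
tcp_rot: [-0.024, 1.57, 0.024]
force: [0.7, -0.6, 0.1]
width: 1.0
time_s: 12.95
tcp_pos: [0.4743, -0.3291, 0.0381]
tcp_rot: [-0.024, 1.57, 0.023]
force: [-0.0, 1.8, 5.4]
width: 0.406
```

```bash
python3 -m handwheel '{"linear":[[-1,0,0],[-3,0,0],[-5,0,0],[-5,0,0],[-4,0,0],[0,0,0]],"roll":[0,0,0,0,0,0],"gripper":[20,20,20,20,20,20]}' && python3 -m handwheel '{"linear":[[0,5,1.4],[0,5,1.4],[0,5,1.4],[0,5,1.4],[0,5,1.4],[0,5,1.4],[0,5,1.4],[0,0,0]],"roll":[0,0,0,0,0,0,0,0.07],"gripper":[20,20,20,20,20,20,20,20]}'; python3 - <<'E'
from h import *
from plant import env
c=env.capture("wrist");np.savez("w6.npz",**c);cv2.imwrite("pics/w6.png",c["image"][:,:,::-1]);s=env.state();print(s["tcp_pos"],s["q"],s["width"],R.from_rotvec(s["tcp_rot"]).as_matrix().round(3))
E
```

```text
time_s: 13.7
tcp_pos: [0.4749, -0.3296, 0.2213]
tcp_rot: [-0.027, 1.566, 0.02]
force: [-0.1, 0.5, -0.7]
width: 0.401
time_s: 14.7
tcp_pos: [0.5614, 0.0273, 0.2164]
tcp_rot: [0.03, 1.572, -0.028]
force: [0.6, -0.4, 0.1]
width: 0.407
[0.56116106 0.02593136 0.21642534] [-1.03224236e-01  2.92324727e-01 -2.53007875e-02  1.25473919e+00
  5.84643354e-05  1.50966121e+00] 0.405479953869063 [[-0.002  0.042  0.999]
 [ 0.     0.999 -0.042]
 [-1.     0.    -0.002]]
```

View pics/w6.png

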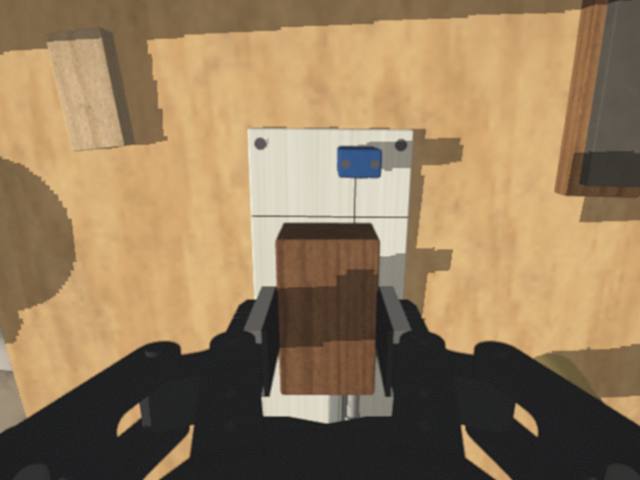

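Wrist view: cross at (354,217), left stop at (360,162), block top from (278,238) to (376,393). Measuring both with this camera.

```bash
python3 - <<'E'
from h import *
c=dict(np.load("w6.npz"));crop(c,240,120,420,240,4,"pics/w6a.png");crop(c,260,215,400,400,4,"pics/w6b.png")
E
```

```text
(no output)
```

View pics/w6a.png

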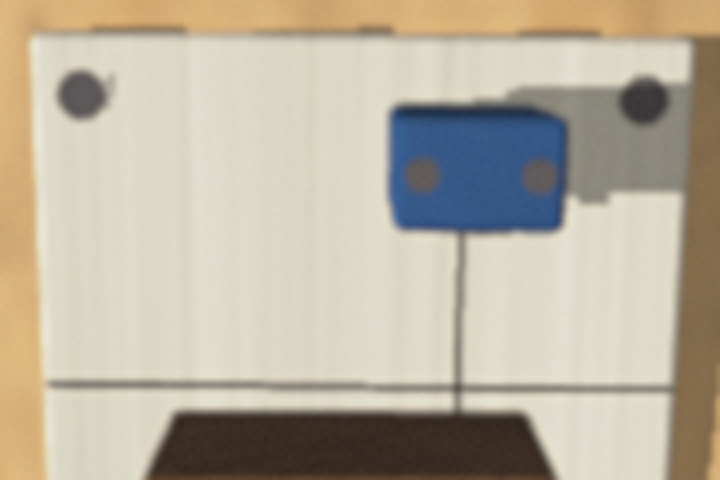

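View pics/w6b.png

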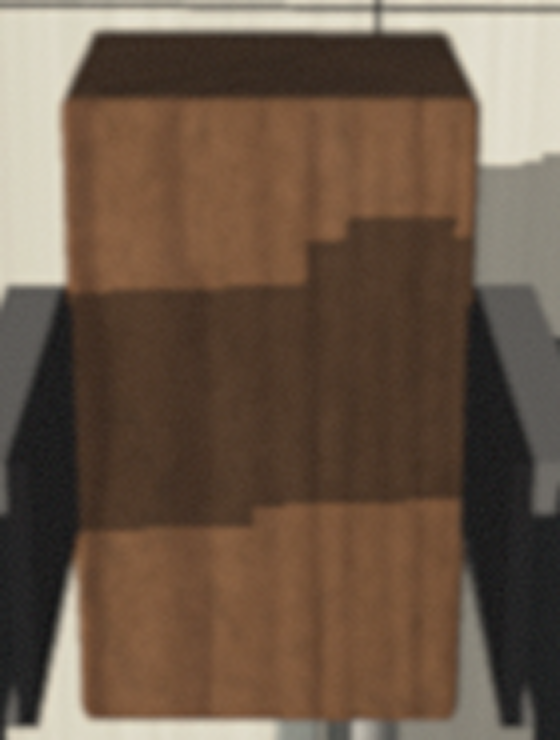

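```bash
python3 - <<'E'
from h import *
np.set_printoptions(precision=4,suppress=True)
c=dict(np.load("w6.npz"))
f=lambda pts,ox,oy:[((u+.5)/4-.5+ox,(v+.5)/4-.5+oy) for u,v in pts]
a=onz(c,f([(50,383),(670,388),(461,232),(457,410),(457.5,386)],240,120),.010);print(a[:,:2])
d=a[1]-a[0];print("x line yaw",np.arctan2(d[1],d[0]),np.linalg.norm(d),"(130)"); d=a[2]-a[3];print("y line yaw",np.arctan2(-d[0],d[1]))
pl=onz(c,f([(30,37),(692,40)],240,120),.01);d=pl[1]-pl[0];print("edge yaw",np.arctan2(d[1],d[0]),np.linalg.norm(d))
z=.216
b=onz(c,f([(66,98),(477,98),(456,717),(86,717)],260,215),z-.0375+.026);print(b[:,:2],b.mean(0))
d=b[0]+b[1]-b[2]-b[3];print("block yaw",np.arctan2(-d[0],d[1]),np.linalg.norm(d)/2,"(62)",np.linalg.norm(b[1]-b[0]))
lo=onz(c,f([(98,33),(447,33)],260,215),z-.0375);print("lower front",lo,np.linalg.norm(lo[1]-lo[0]))
print("blocktop depth",depth(c,[(327,310)]))
m=b.mean(0)[:2];print("move world",a[4][:2]-m)
yb=(b[0]+b[1]-b[2]-b[3])[:2];yb/=np.linalg.norm(yb)
print("alt centre from lower front",lo.mean(0)[:2]-.031*yb)
E
```

```text
[[0.4997 0.0273]
 [0.6263 0.0214]
 [0.5842 0.0548]
 [0.5827 0.0185]
 [0.5829 0.0235]]
x line yaw -0.046013798309719134 0.1266760556674849 (130)
y line yaw -0.04300743315116412
edge yaw -0.04229737454372591 0.1282335245268722
[[ 0.5453  0.0592]
 [ 0.5797  0.0579]
 [ 0.5775 -0.0023]
 [ 0.5429 -0.001 ]] [0.5614 0.0284 0.2045]
block yaw -0.03846154306623608 0.06021082359553988 (62) 0.03435702697035342
lower front [[0.5453 0.0587 0.1785]
 [0.5799 0.0574 0.1785]] 0.03456656013784675
blocktop depth [[0.5614 0.0324 0.2037]]
move world [ 0.0215 -0.005 ]
alt centre from lower front [0.5614 0.027 ]
```

```bash
python3 -m handwheel '{"linear":[[0,-0.36,2.17],[4,0,0],[4,0,0],[3.2,0,0],[0,0,0],[0,0,0]],"roll":[0.005,0,0,0,0,0],"gripper":[20,20,20,20,20,20]}'; python3 - <<'E'
from h import *
from plant import env
c=env.capture("wrist");np.savez("w7.npz",**c);cv2.imwrite("pics/w7.png",c["image"][:,:,::-1]);s=env.state();print(s["tcp_pos"],R.from_rotvec(s["tcp_rot"]).as_matrix().round(3))
E
```

```text
time_s: 15.5
tcp_pos: [0.5835, 0.0191, 0.1063]
tcp_rot: [0.035, 1.57, -0.035]
force: [-0.6, 0.4, 0.5]
width: 0.402
[0.58371133 0.01917465 0.10672194] [[ 0.002  0.045  0.999]
 [-0.     0.999 -0.045]
 [-1.    -0.     0.002]]
```

View pics/w7.png

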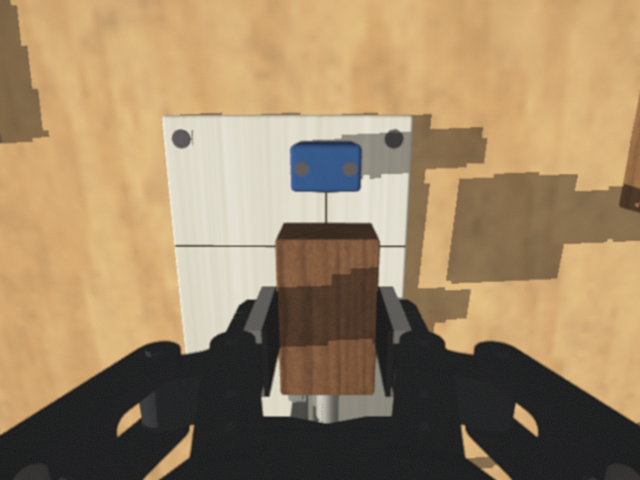

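Block is above the cross. The x-line shows at row 245 on both sides and the y-line at column 325.

```bash
python3 - <<'E'
from h import *
np.set_printoptions(precision=4,suppress=True)
c=dict(np.load("w7.npz"));crop(c,160,100,430,260,2.9629,"pics/w7a.png")
g=cv2.cvtColor(c["image"],cv2.COLOR_RGB2GRAY).astype(float)
# subpixel dark line: rows 238..253 at given columns; cols 318..334 at given rows
def row(u,a,b):
    w=(lambda s:np.clip(s.max()-8-s,0,None))(g[a:b,u]-0); return (w*np.arange(a,b)).sum()/w.sum()
def col(v,a,b):
    w=(lambda s:np.clip(s.max()-8-s,0,None))(g[v,a:b]); return (w*np.arange(a,b)).sum()/w.sum()
L=[(u,row(u,240,251)) for u in (195,215,235,255,265,390,398)]; V=[(col(v,319,333),v) for v in (198,203,208,213,218)]
print(np.array(L),np.array(V))
l=onz(c,L,.01);v=onz(c,V,.01)
pl=np.polyfit(l[:,0],l[:,1],1);pv=np.polyfit(v[:,1],v[:,0],1);print("yaws",np.arctan(pl[0]),np.arctan(-pv[0]))
y=(pl[0]*pv[1]+pl[1])/(1-pl[0]*pv[0]);x=pv[0]*y+pv[1];print("cross",x,y)
z=.1067
b=onz(c,[(276.5,239),(378.5,239),(373.5,394),(281.5,394)],z-.0115);print(b[:,:2],b.mean(0))
lo=onz(c,[(284.5,223.5),(371.5,223.5)],z-.0375);print(lo)
th=-.044;X=np.array([np.cos(th),np.sin(th)]);Y=np.array([-X[1],X[0]])
for m in (b.mean(0)[:2],lo.mean(0)[:2]-.031*Y): d=m-[x,y];print("block minus cross in stage",d@X,d@Y)
p=onz(c,[(292,192),(360,192)],.056);print("stop face y",[(q[:2]-[x,y])@Y for q in p],[(q[:2]-[x,y])@X for q in p])
E
```

```text
[[195.     245.4184]
 [215.     245.6562]
 [235.     245.6703]
 [255.     245.6495]
 [265.     245.774 ]
 [390.     245.9017]
 [398.     245.8912]] [[325.6216 198.    ]
 [325.6183 203.    ]
 [325.6207 208.    ]
 [325.625  213.    ]
 [325.6136 218.    ]]
yaws -0.04828091146049005 -0.047171490733966745
cross 0.5827593260041589 0.02322229717806921
[[ 0.5679  0.0514]
 [ 0.6018  0.0498]
 [ 0.5992 -0.0101]
 [ 0.565  -0.0085]] [0.5835 0.0207 0.0952]
[[0.5679 0.0505 0.0692]
 [0.6022 0.049  0.0692]]
block minus cross in stage 0.0008350472092055082 -0.0025126058906388793
block minus cross in stage 0.0011456746431300806 -0.004392269998982559
stop face y [np.float64(0.037072719023893114), np.float64(0.0370065831061033)] [np.float64(-0.0138691122992537), np.float64(0.01460790666378641)]
```

View pics/w7a.png

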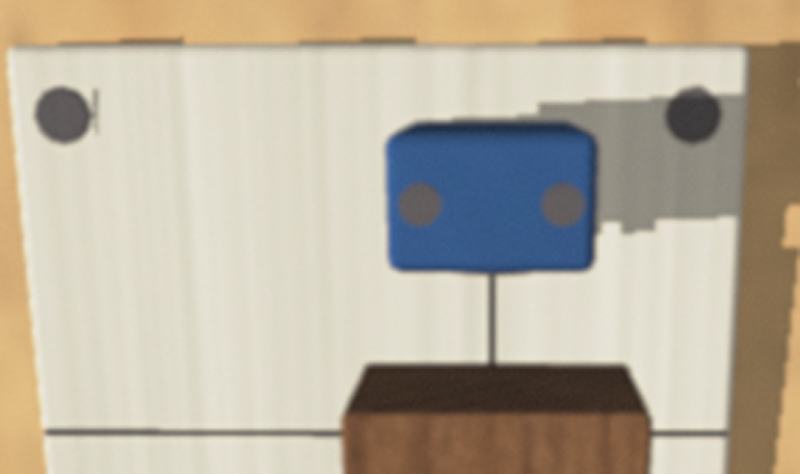

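```bash
python3 -m handwheel '{"linear":[[0,0.28,-0.09],[2,0,0],[2.5,0,0],[0,0,0],[0,0,0]],"roll":[0,0,0,0,0],"gripper":[20,20,20,20,20]}'; python3 - <<'E'
from h import *
from plant import env
c=env.capture("wrist");np.savez("w8.npz",**c);cv2.imwrite("pics/w8.png",c["image"][:,:,::-1]);s=env.state();print(s["tcp_pos"],R.from_rotvec(s["tcp_rot"]).as_matrix().round(3))
crop(env.capture("side"),270,230,400,320,6,"pics/s8.png")
E
```

```text
time_s: 16.18
tcp_pos: [0.5828, 0.0223, 0.0615]
tcp_rot: [0.035, 1.569, -0.035]
force: [-0.8, 0.4, -0.5]
width: 0.4
[0.58295256 0.02231236 0.06164296] [[ 0.002  0.045  0.999]
 [-0.     0.999 -0.045]
 [-1.    -0.     0.002]]
```

View pics/w8.png

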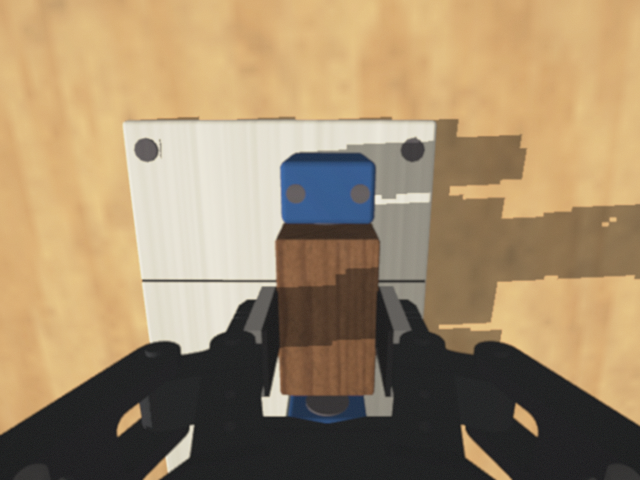

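View pics/s8.png

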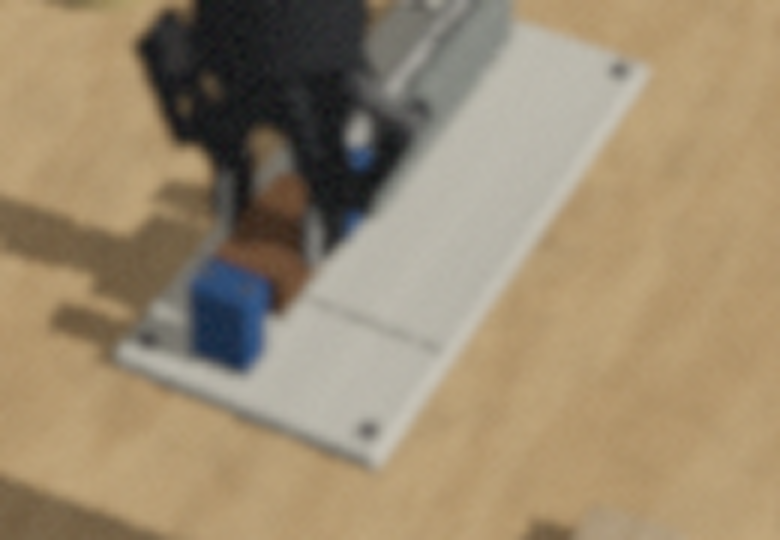

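Block now sits between the stops and is hovering. Its front edge is at row 239 and the x-line at row 281. Remeasuring.

```bash
python3 - <<'E'
from h import *
np.set_printoptions(precision=4,suppress=True)
c=dict(np.load("w8.npz"))
g=cv2.cvtColor(c["image"],cv2.COLOR_RGB2GRAY).astype(float)
def row(u,a,b):
    w=(lambda s:np.clip(s.max()-8-s,0,None))(g[a:b,u]); return (w*np.arange(a,b)).sum()/w.sum()
L=[(u,row(u,275,287)) for u in (160,180,200,220,240,395,405,415)];print([round(q[1],2) for q in L])
l=onz(c,L,.01);pl=np.polyfit(l[:,0],l[:,1],1);th=np.arctan(pl[0]);X=np.array([np.cos(th),np.sin(th)]);Y=np.array([-X[1],X[0]]);print("yaw",th)
z=.0616
# origin on x-line; x from stop middle and plate edges
b=onz(c,[(276.5,239),(378.5,239),(373.5,394),(281.5,394)],z-.0115);lo=onz(c,[(284.5,223.5),(371.5,223.5)],z-.0375)
st=onz(c,[(281,222),(375,222)],.056);pe=onz(c,[(142.5,281),(426.5,281)],.01)
O=np.array([.583,np.polyval(pl,.583)])
for n,q in dict(top=b,lo=lo,stop=st,plate=pe).items(): r=(q[:,:2]-O);print(n,np.c_[r@X,r@Y]*1000,"mean",r.mean(0)@X*1000,r.mean(0)@Y*1000)
E
```

```text
[np.float64(280.29), np.float64(280.34), np.float64(280.38), np.float64(280.41), np.float64(280.59), np.float64(280.78), np.float64(280.77), np.float64(280.75)]
yaw -0.04804006173045365
top [[-17.2151  30.4328]
 [ 16.741   30.4875]
 [ 17.0925 -29.6059]
 [-17.2754 -29.6333]] mean -0.16424558367946412 0.42025962865961364
lo [[-17.1416  29.5891]
 [ 17.2162  29.6469]] mean 0.03726041113871729 29.61798286825312
stop [[-14.8869  37.6116]
 [ 14.6571  37.6615]] mean -0.11491328970182349 37.636558648825975
plate [[-83.3634  -0.398 ]
 [ 44.3609  -0.1133]] mean -19.50124678556808 -0.25564461751137285
```

Block is centred within about 0.5 mm. Lowering.

```bash
python3 -m handwheel '{"linear":[[0.7,0,0],[0.5,0,0],[0,0,0],[0.1,0,0],[0,0,0]],"roll":[0,0,0,0,0],"gripper":[20,20,20,20,20]}'; python3 -m handwheel '{"linear":[[0.1,0,0],[0,0,0]],"roll":[0,0],"gripper":[20,20]}'
```

```text
time_s: 16.9
tcp_pos: [0.5821, 0.0223, 0.0481]
tcp_rot: [0.035, 1.57, -0.035]
force: [-3.7, 1.0, 10.4]
width: 0.406
time_s: 17.15
tcp_pos: [0.5821, 0.0223, 0.048]
tcp_rot: [0.035, 1.569, -0.035]
force: [-6.5, 0.7, 20.3]
width: 0.403
```

```bash
python3 -m handwheel '{"linear":[[-0.15,0,0],[0,0,0],[0,0,0],[0,0,0],[-1,0,0],[-3,0,0],[-5,0,0],[-5,0,0],[0,0,0]],"roll":[0,0,0,0,0,0,0,0,0],"gripper":[20,100,100,100,100,100,100,100,100]}'; python3 - <<'E'
from h import *
from plant import env
c=env.capture("wrist");np.savez("w9.npz",**c);cv2.imwrite("pics/w9.png",c["image"][:,:,::-1]);s=env.state();print(s["tcp_pos"],R.from_rotvec(s["tcp_rot"]).as_matrix().round(3))
E
```

```text
time_s: 18.27
tcp_pos: [0.5839, 0.0221, 0.1925]
tcp_rot: [0.035, 1.563, -0.036]
force: [-0.3, -0.3, -0.8]
width: 0.997
[0.58299877 0.02223913 0.19005106] [[ 0.004  0.045  0.999]
 [-0.     0.999 -0.045]
 [-1.    -0.     0.004]]
```

View pics/w9.png

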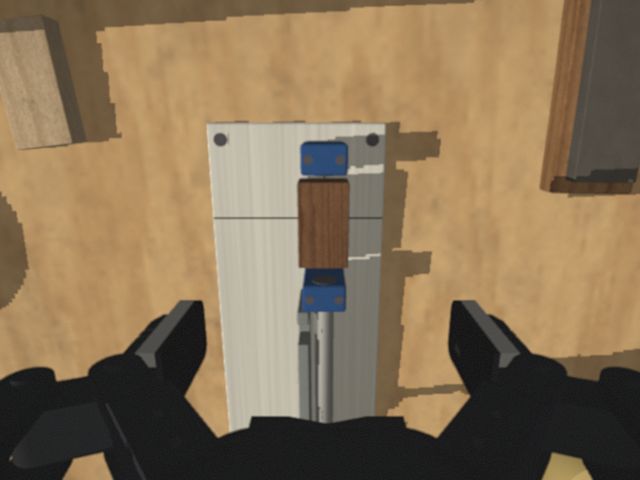

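Block lies between the stops at (299..349, 180..268), with the x-line at row 217. Verifying.

```bash
python3 - <<'E'
from h import *
np.set_printoptions(precision=2,suppress=True)
c=dict(np.load("w9.npz"));crop(c,280,130,370,320,3.1,"pics/w9a.png")
th=-.046;X=np.array([np.cos(th),np.sin(th)]);Y=np.array([-X[1],X[0]])
L=onz(c,[(216,217.5),(382,217.5)],.01);print(np.linalg.norm(L[1]-L[0]));O=L[0,:2]+.085*X
for n,(p,z) in dict(block=([(298.5,182),(349.5,182),(348,268.5),(300,268.5)],.036),stopN=([(301,175),(348,175)],.056),stopS=([(302,283),(345,283)],.056)).items():
    r=(onz(c,p,z)[:,:2]-O)*1000;print(n,np.c_[r@X,r@Y],r.mean(0)@X,r.mean(0)@Y)
E
```

```text
0.12578379383526742
block [[-20.42  30.16]
 [ 14.08  30.12]
 [ 13.9  -31.85]
 [-20.48 -31.75]] -3.2252105349561537 -0.8307692033160718
stopN [[-17.54  37.17]
 [ 11.82  37.14]] -2.8610711202558905 37.15539707550834
stopS [[-18.08 -34.93]
 [ 10.78 -35.02]] -3.64964691687618 -34.97430768030764
```

View pics/w9a.png

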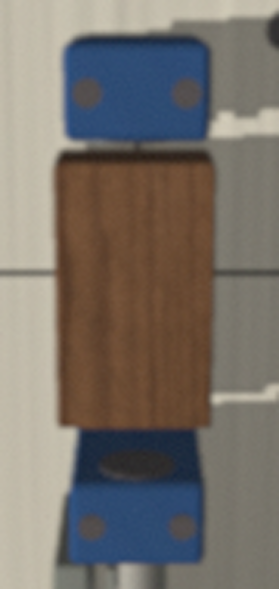

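Block is centred relative to the stops (x ≈ 0, y ≈ -1 mm). Next I'll shut the fingers and move behind the knob.

```bash
python3 -m handwheel '{"linear":[[0,-5,-0.15],[0,-5,-0.15],[0,-5,-0.15],[0,-5,-0.1],[0,0,0],[0,0,0],[0,0,0],[0,0,0]],"roll":[0,0,0,0,0,0,0,0],"gripper":[0,0,0,0,0,0,0,0]}'; python3 - <<'E'
from h import *
from plant import env
c=env.capture("wrist");np.savez("w10.npz",**c);cv2.imwrite("pics/w10.png",c["image"][:,:,::-1]);s=env.state();print(s["tcp_pos"],s["width"],R.from_rotvec(s["tcp_rot"]).as_matrix().round(3))
E
```

```text
time_s: 19.32
tcp_pos: [0.5679, -0.1762, 0.1878]
tcp_rot: [0.034, 1.571, -0.034]
force: [0.2, 0.2, 0.5]
width: -0.002
[ 0.56784327 -0.17629647  0.18782221] 0.004014602649652532 [[-0.     0.044  0.999]
 [ 0.     0.999 -0.044]
 [-1.     0.    -0.   ]]
```

View pics/w10.png

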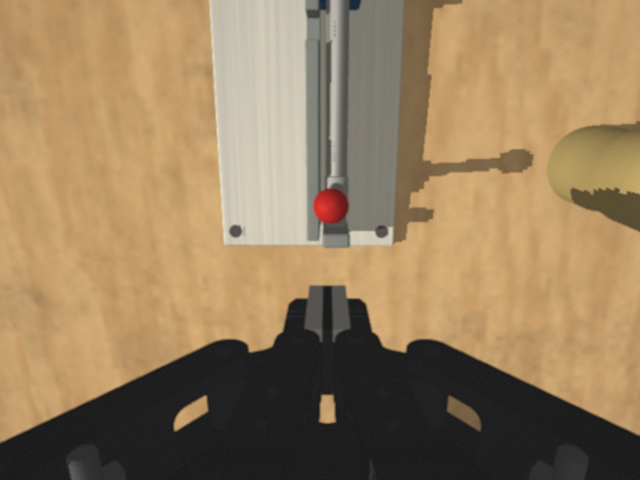

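Knob at (331,206), bolt at column ~338, shut fingertips at (327,290).

```bash
python3 - <<'E'
from h import *
np.set_printoptions(precision=4,suppress=True)
c=dict(np.load("w10.npz"))
th=-.046;X=np.array([np.cos(th),np.sin(th)]);Y=np.array([-X[1],X[0]]);O=np.array([.5827,.0229])
h=cv2.cvtColor(c["image"],cv2.COLOR_RGB2HSV);m=cv2.inRange(h,(0,150,80),(6,255,255))|cv2.inRange(h,(174,150,80),(180,255,255))
M=cv2.moments(m[150:260,280:380]);u=(M["m10"]/M["m00"]+280,M["m01"]/M["m00"]+150);k=onz(c,[u],.106)[0];print(u,k,(k[:2]-O)@X,(k[:2]-O)@Y,"top depth",depth(c,[u]))
bl=onz(c,[(338,150),(339,60)],.05);print("bolt x",[(q[:2]-O)@X for q in bl])
z=c["z_map"];print(z[286:330:8,306:350:5]); print("tips rel",depth(c,[(316,290),(338,290),(310,300),(345,300)]))
E
```

```text
(330.2636761487965, 205.62800875273524) [ 0.5706 -0.1469  0.106 ] -0.004274745404362078 -0.1702114996793178 top depth [[ 0.5706 -0.1453  0.1145]]
bolt x [np.float64(0.0008701435807087576), np.float64(0.0010452445118779876)]
[[0.3301 0.1468 0.1472 0.1478 0.147  0.1463 0.1474 0.1473 0.3311]
 [0.332  0.1405 0.1405 0.1399 0.1393 0.1416 0.1404 0.1406 0.3308]
 [0.1432 0.1337 0.1342 0.1332 0.1347 0.1338 0.1333 0.1329 0.1328]
 [0.1368 0.1285 0.1278 0.1282 0.1275 0.1268 0.128  0.1279 0.1289]
 [0.     0.1229 0.1223 0.122  0.1224 0.1227 0.1223 0.1242 0.1225]
 [0.1179 0.117  0.1174 0.1181 0.117  0.     0.1183 0.1179 0.1181]]
tips rel [[ 0.5644 -0.1632  0.1755]
 [ 0.572  -0.1638  0.1747]
 [ 0.5626 -0.1635  0.183 ]
 [ 0.5741 -0.1638  0.1834]]
```

```bash
python3 -m handwheel '{"linear":[[4,0,0],[3,0,0],[1.7,0,0],[0,0,0]],"roll":[0,0,0,0],"gripper":[0,0,0,0]}' && python3 -m handwheel '{"linear":[[0,0.6,0],[0,0.6,0],[0,1,0],[0,1,0],[0,1,0],[0,0,0]],"roll":[0,0,0,0,0,0],"gripper":[0,0,0,0,0,0]}'; python3 - <<'E'
from h import *
from plant import env
c=env.capture("wrist");np.savez("w11.npz",**c);cv2.imwrite("pics/w11.png",c["image"][:,:,::-1])
E
```

```text
time_s: 19.88
tcp_pos: [0.5672, -0.1765, 0.0997]
tcp_rot: [0.036, 1.573, -0.034]
force: [0.4, -0.7, 0.4]
width: -0.002
time_s: 20.62
tcp_pos: [0.5695, -0.1341, 0.1007]
tcp_rot: [0.035, 1.571, -0.034]
force: [0.1, -0.4, -1.2]
width: -0.0
```

View pics/w11.png

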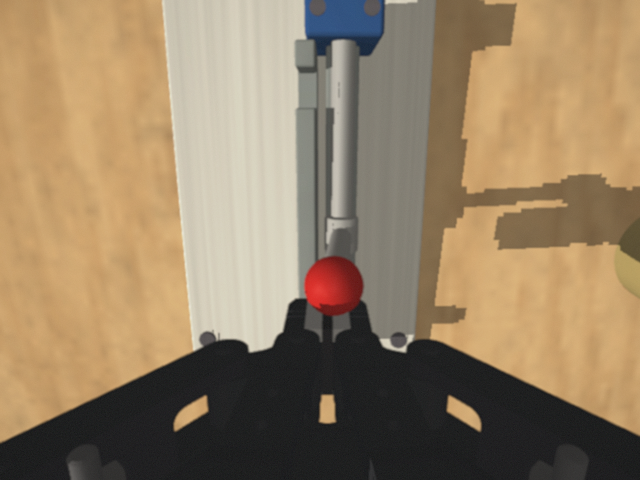

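The knob is at (333,286), touching the fingers and being pushed. The notch is at about (307,88). Continuing.

```bash
python3 -m handwheel '{"linear":[[0,1,0],[0,1,0],[0,1,0],[0,1,0],[0,1,0],[0,0,0]],"roll":[0,0,0,0,0,0],"gripper":[0,0,0,0,0,0]}' && python3 -m handwheel '{"linear":[[0,0.3,0],[0,0.3,0],[0,0,0]],"roll":[0,0,0],"gripper":[0,0,0]}'; python3 - <<'E'
from h import *
from plant import env
c=env.capture("wrist");np.savez("w12.npz",**c);cv2.imwrite("pics/w12.png",c["image"][:,:,::-1])
E
```

```text
time_s: 21.42
tcp_pos: [0.5719, -0.0843, 0.1008]
tcp_rot: [0.035, 1.571, -0.034]
force: [-1.0, -0.3, -0.0]
width: -0.001
time_s: 21.8
tcp_pos: [0.5722, -0.0793, 0.1008]
tcp_rot: [0.035, 1.57, -0.035]
force: [0.5, -0.2, 0.2]
width: 0.0
```

View pics/w12.png

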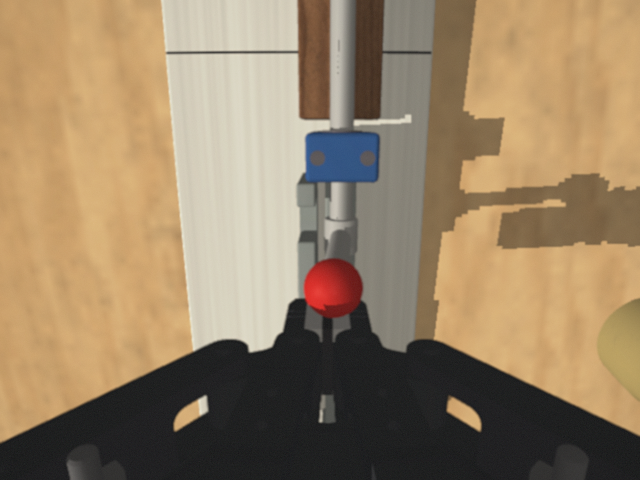

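```bash
cat >> h.py <<'E'
def knob(c,zk=.106):
    th=-.046;X=np.array([np.cos(th),np.sin(th)]);Y=np.array([-X[1],X[0]]);O=np.array([.5827,.0229])
    h=cv2.cvtColor(c["image"],cv2.COLOR_RGB2HSV);m=cv2.inRange(h,(0,150,60),(6,255,255))|cv2.inRange(h,(174,150,60),(180,255,255))
    n,l,s,ce=cv2.connectedComponentsWithStats(m);i=1+np.argmax(s[1:,4]);x,y,w,hh,_=s[i]
    u=(x+(w-1)/2,y+(hh-1)/2);k=onz(c,[u],zk)[0]
    return u,(w,hh),k,(k[:2]-O)@X,(k[:2]-O)@Y
E
python3 - <<'E'
from h import *
np.set_printoptions(precision=4,suppress=True)
for n in(10,11,12):print(knob(dict(np.load(f"w{n}.npz"))))
E
```

```text
((np.float64(330.5), np.float64(205.5)), (np.int32(34), np.int32(34)), array([ 0.5707, -0.1469,  0.106 ]), np.float64(-0.004156671614317997), np.float64(-0.17014627495284884))
((np.float64(333.5), np.float64(286.0)), (np.int32(58), np.int32(59)), array([ 0.5722, -0.1128,  0.106 ]), np.float64(-0.0042387307021406586), np.float64(-0.1360652475073805))
((np.float64(332.5), np.float64(288.0)), (np.int32(58), np.int32(59)), array([ 0.5746, -0.0586,  0.106 ]), np.float64(-0.004366296371209978), np.float64(-0.08182990485179484))
```

```bash
python3 -m handwheel '{"linear":[[0,0.3,0],[0,0.3,0],[0,0,0]],"roll":[0,0,0],"gripper":[0,0,0]}' && python3 -m handwheel '{"linear":[[0,0.15,0],[0,0,0]],"roll":[0,0],"gripper":[0,0]}'&& python3 -m handwheel '{"linear":[[0,0.15,0],[0,0,0]],"roll":[0,0],"gripper":[0,0]}'
```

```text
time_s: 22.22
tcp_pos: [0.5724, -0.0731, 0.1008]
tcp_rot: [0.035, 1.57, -0.035]
force: [-0.3, -0.4, -0.0]
width: 0.004
time_s: 22.48
tcp_pos: [0.5725, -0.0721, 0.1008]
tcp_rot: [0.035, 1.57, -0.036]
force: [-0.5, -3.3, 0.7]
width: -0.001
time_s: 22.72
tcp_pos: [0.5726, -0.0714, 0.1009]
tcp_rot: [0.034, 1.57, -0.038]
force: [-1.4, -8.0, 0.5]
width: -0.002
```

The end stop has been reached (8 N). I'll back off, go over, and come down on the far (+x) side of the knob.

```bash
python3 -m handwheel '{"linear":[[0,-0.6,0],[-3,0,0],[-3,0,0],[0,0,1.6],[0,0,1.6],[0,0,0]],"roll":[0,0,0,0,0,0],"gripper":[0,0,0,0,0,0]}'; python3 - <<'E'
from h import *
from plant import env
np.set_printoptions(precision=4,suppress=True)
c=env.capture("wrist");cv2.imwrite("pics/w13.png",c["image"][:,:,::-1]);np.savez("w13.npz",**c);print(knob(c))
p=env.state()["tcp_pos"];th=-.046;X=np.array([np.cos(th),np.sin(th)]);Y=np.array([-X[1],X[0]]);d=p[:2]-[.5827,.0229];print(p,d@X,d@Y)
E
```

```text
time_s: 23.48
tcp_pos: [0.6047, -0.0776, 0.1603]
tcp_rot: [0.036, 1.571, -0.034]
force: [-0.4, -0.1, -0.1]
width: 0.002
((np.float64(257.0), np.float64(228.5)), (np.int32(39), np.int32(38)), array([ 0.5749, -0.0518,  0.106 ]), np.float64(-0.004398781383829669), np.float64(-0.0749854368305941))
[ 0.604  -0.0775  0.1603] 0.025895571353590222 -0.0993586859420508
```

View pics/w13.png

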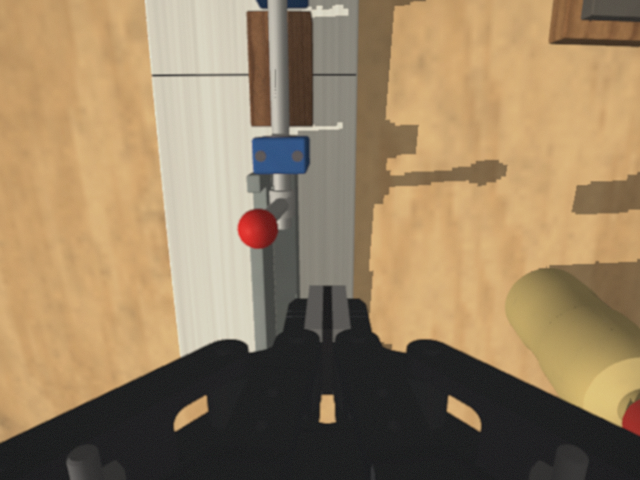

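Knob at (257,228), stage y = -75.0 mm, so the bolt is home. Checking that the glue bottle to the right is clear.

```bash
python3 - <<'E'
from h import *
np.set_printoptions(precision=3,suppress=True)
c=dict(np.load("w13.npz"));print(depth(c,[(560,300),(605,385),(520,310)]))
t=dict(np.load("top0.npz"));print("cap",onz(t,[(330,148)],.166),"body",onz(t,[(328,165)],.05))
E
python3 -m handwheel '{"linear":[[0,1.2,0],[0,1.2,0],[0,0,0],[2,0,0],[2.4,0,0],[0,0,0]],"roll":[0,0,0,0,0,0],"gripper":[0,0,0,0,0,0]}'
```

```text
[[ 0.748 -0.12   0.048]
 [ 0.737 -0.136  0.111]
 [ 0.734 -0.137  0.025]]
cap [[ 0.733 -0.14   0.166]] body [[ 0.739 -0.138  0.05 ]]
time_s: 24.28
tcp_pos: [0.6043, -0.0535, 0.1154]
tcp_rot: [0.036, 1.574, -0.035]
force: [0.5, -0.4, 1.5]
width: -0.005
```

```bash
python3 -m handwheel '{"linear":[[0,0,-1],[0,0,-1],[0,0,-1],[0,0,-1],[0,0,0]],"roll":[0,0,0,0,0],"gripper":[0,0,0,0,0]}' && python3 -m handwheel '{"linear":[[0,0,-1],[0,0,-1],[0,0,0]],"roll":[0,0,0],"gripper":[0,0,0]}'; python3 - <<'E'
from h import *
from plant import env
c=env.capture("wrist");cv2.imwrite("pics/w14.png",c["image"][:,:,::-1]);c=env.capture("side");crop(c,280,200,400,290,6,"pics/s14.png")
E
```

```text
time_s: 24.9
tcp_pos: [0.5646, -0.052, 0.1172]
tcp_rot: [0.035, 1.57, -0.036]
force: [-1.4, -0.1, 0.3]
width: -0.0
time_s: 25.28
tcp_pos: [0.5445, -0.051, 0.1168]
tcp_rot: [0.036, 1.571, -0.035]
force: [0.5, 0.2, 0.3]
width: -0.006
```

View pics/w14.png

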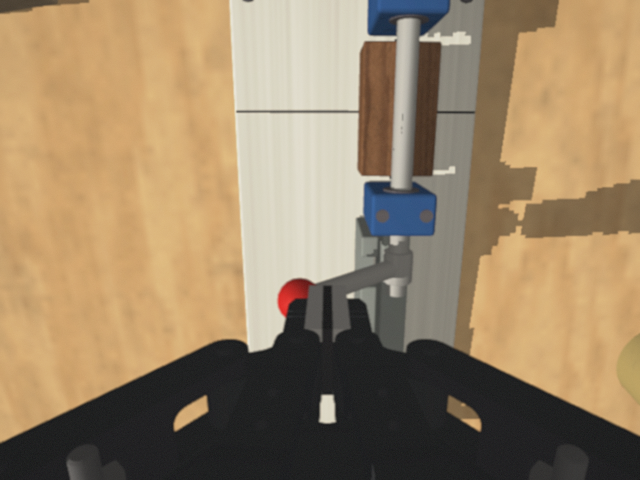

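View pics/s14.png

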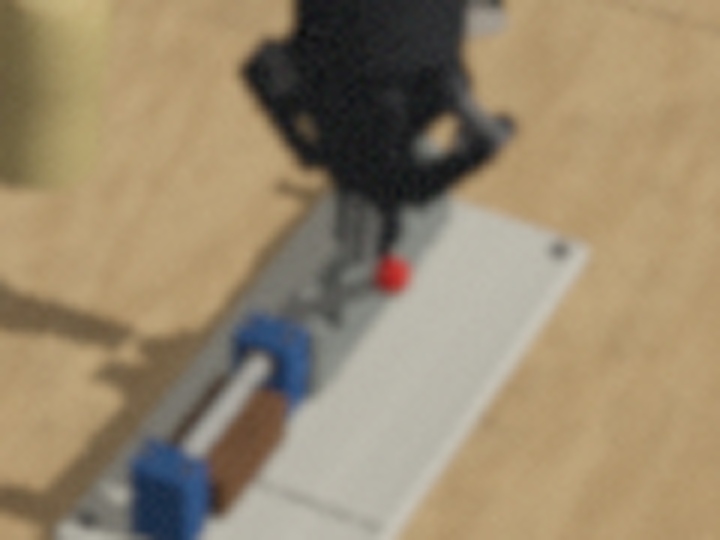

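Both views show the handle leaning about 45° through the notch, knob at (297,298). Now pressing down from above.

```bash
python3 -m handwheel '{"linear":[[0.6,0,-0.4],[0.6,0,-0.3],[0.6,0,0],[0.6,0,0],[0,0,0]],"roll":[0,0,0,0,0],"gripper":[0,0,0,0,0]}' && python3 -m handwheel '{"linear":[[0.4,0,0],[0.3,0,0],[0,0,0]],"roll":[0,0,0],"gripper":[0,0,0]}'
```

```text
time_s: 26.0
tcp_pos: [0.5382, -0.0508, 0.0921]
tcp_rot: [0.036, 1.572, -0.035]
force: [-0.3, 0.3, -0.4]
width: 0.001
time_s: 26.38
tcp_pos: [0.5383, -0.0508, 0.0856]
tcp_rot: [0.035, 1.571, -0.035]
force: [-0.6, -0.8, 0.5]
width: -0.001
```

```bash
python3 -m handwheel '{"linear":[[0.2,0,0],[0,0,0]],"roll":[0,0],"gripper":[0,0]}' && python3 -m handwheel '{"linear":[[0.15,0,0],[0,0,0]],"roll":[0,0],"gripper":[0,0]}' && python3 -m handwheel '{"linear":[[0.15,0,0],[0,0,0]],"roll":[0,0],"gripper":[0,0]}'
```

```text
time_s: 26.62
tcp_pos: [0.5384, -0.0508, 0.0837]
tcp_rot: [0.035, 1.571, -0.035]
force: [0.4, -0.0, 0.2]
width: -0.001
time_s: 26.88
tcp_pos: [0.5383, -0.0508, 0.0822]
tcp_rot: [0.035, 1.571, -0.035]
force: [-0.5, 0.5, -0.5]
width: -0.002
time_s: 27.12
tcp_pos: [0.5384, -0.0508, 0.0806]
tcp_rot: [0.035, 1.571, -0.035]
force: [-0.0, -0.2, 0.6]
width: 0.0
```

```bash
python3 -m handwheel '{"linear":[[0.15,0,0],[0,0,0]],"roll":[0,0],"gripper":[0,0]}' ; python3 - <<'E'
from h import *
from plant import env
c=env.capture("wrist");cv2.imwrite("pics/w15.png",c["image"][:,:,::-1]);c=env.capture("side");crop(c,280,200,400,290,6,"pics/s15.png")
E
```

```text
time_s: 27.38
tcp_pos: [0.5384, -0.0508, 0.0792]
tcp_rot: [0.035, 1.571, -0.035]
force: [-0.4, -0.2, 0.5]
width: -0.004
```

View pics/w15.png

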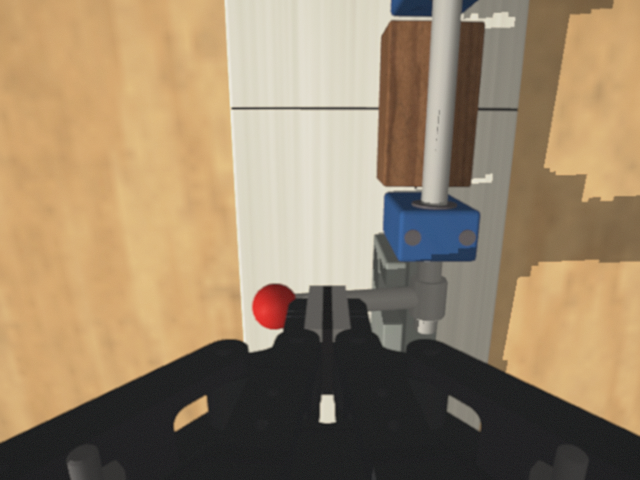

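View pics/s15.png

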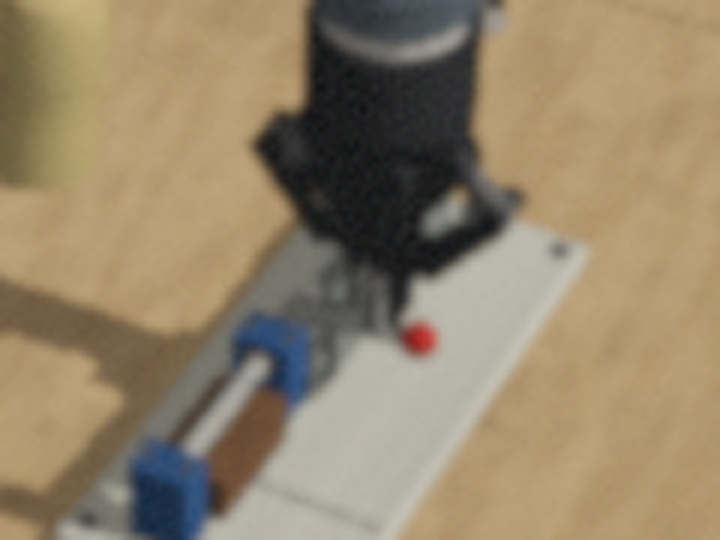

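Handle is nearly level, knob at (275,306), with the finger still pressing on the stem. A few more millimetres until the force rises.

```bash
for i in 1; do python3 -m handwheel '{"linear":[[0.2,0,0],[0,0,0]],"roll":[0,0],"gripper":[0,0]}'; done;  python3 -m handwheel '{"linear":[[0.15,0,0],[0,0,0]],"roll":[0,0],"gripper":[0,0]}'; python3 -m handwheel '{"linear":[[0.15,0,0],[0,0,0]],"roll":[0,0],"gripper":[0,0]}'
```

```text
time_s: 27.72
tcp_pos: [0.5383, -0.0508, 0.0771]
tcp_rot: [0.035, 1.571, -0.035]
force: [0.1, -0.4, -0.5]
width: 0.0
time_s: 27.98
tcp_pos: [0.5384, -0.0508, 0.0756]
tcp_rot: [0.035, 1.571, -0.035]
force: [0.2, 0.4, 0.1]
width: -0.0
time_s: 28.22
tcp_pos: [0.5384, -0.0508, 0.0742]
tcp_rot: [0.035, 1.571, -0.035]
force: [-0.8, -0.9, 0.6]
width: 0.002
```

```bash
python3 -m handwheel '{"linear":[[0.15,0,0],[0,0,0]],"roll":[0,0],"gripper":[0,0]}'; python3 -m handwheel '{"linear":[[0.1,0,0],[0,0,0]],"roll":[0,0],"gripper":[0,0]}'; python3 -m handwheel '{"linear":[[0.1,0,0],[0,0,0]],"roll":[0,0],"gripper":[0,0]}'
```

```text
time_s: 28.48
tcp_pos: [0.5384, -0.0508, 0.0726]
tcp_rot: [0.035, 1.571, -0.035]
force: [0.4, 0.8, 0.4]
width: -0.001
time_s: 28.72
tcp_pos: [0.5384, -0.0508, 0.0717]
tcp_rot: [0.035, 1.571, -0.035]
force: [-0.1, -0.8, -0.8]
width: -0.001
time_s: 28.98
tcp_pos: [0.5385, -0.0508, 0.0712]
tcp_rot: [0.035, 1.57, -0.035]
force: [-2.5, -0.0, 5.8]
width: -0.005
```

Force has risen to 5.8 N at TCP 0.071, which matches the stem top at 0.0495, so the handle is at its stop. A little more, then retreat and check.

```bash
python3 -m handwheel '{"linear":[[0.07,0,0],[0,0,0]],"roll":[0,0],"gripper":[0,0]}'; python3 -m handwheel '{"linear":[[-1,0,0],[-4,0,0],[-5,0,0],[-4,0,0],[0,-5,-1],[0,-5,-1],[0,0,0]],"roll":[0,0,0,0,0,0,0],"gripper":[0,0,0,0,0,0,0]}'; python3 - <<'E'
from h import *
from plant import env
np.set_printoptions(precision=4,suppress=True)
c=env.capture("wrist");cv2.imwrite("pics/w16.png",c["image"][:,:,::-1]);np.savez("w16.npz",**c);print(knob(c,.045),depth(c,[knob(c,.045)[0]]),env.state()["tcp_pos"])
c=env.capture("side");crop(c,280,200,400,290,6,"pics/s16.png")
E
```

```text
time_s: 29.22
tcp_pos: [0.5385, -0.0508, 0.0709]
tcp_rot: [0.035, 1.57, -0.036]
force: [-3.0, 0.3, 9.6]
width: -0.001
time_s: 30.1
tcp_pos: [0.5133, -0.1525, 0.2105]
tcp_rot: [0.038, 1.57, -0.039]
force: [0.6, 0.4, 0.5]
width: -0.002
((np.float64(324.5), np.float64(70.0)), (np.int32(24), np.int32(27)), array([ 0.5167, -0.0491,  0.045 ]), np.float64(-0.0625984777709908), np.float64(-0.07498093422344224)) [[ 0.5167 -0.0501  0.0525]] [ 0.5136 -0.1511  0.2103]
```

View pics/w16.png

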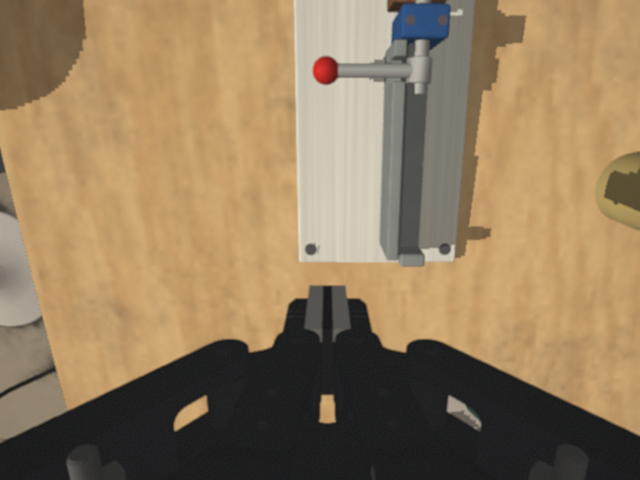

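View pics/s16.png

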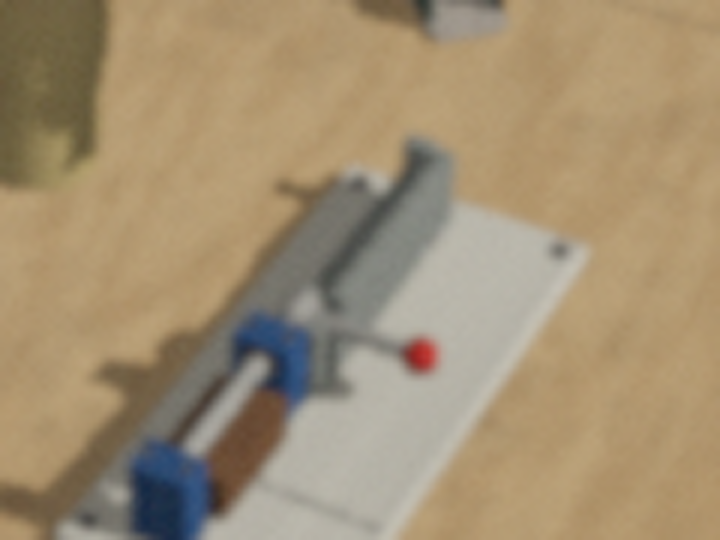

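Knob at (324,70): stage x = -62.6, y = -75.0 mm, its top at about 0.053. So the handle is level in the notch and the bolt is home. The block is still between the stops and the arm is clear.

```bash
python3 - <<'E'
from plant import env
print(env.state()["force"],env.state()["time_s"]);print(env.hand_in())
E
```

```text
[ 0.52008788  0.23732585 -0.11058945] 30.2
the job is handed in; nothing more can be done
None
```

I took the walnut block from the trough by its ends and set it down on clear bench. Then I gripped it by its sides and laid it on the stage cross. I slid the bolt home and pressed the handle down into the notch, and handed in at about 30 s of the 72 s.

**Last checks:**
- **Block:** after release it measured about 0 mm off the cross in x and 1 mm off in y. One quick estimate that used the stop edges gave y up to about -2 mm, but I put that down to a misread edge. I did not measure the block again after the bolt and handle moves; in the later pictures it looked unmoved.
- **Bolt and handle:** the knob was at x -62.6, y -75.0 mm from the cross, against -62 and -75 expected. Its top read about 0.053 m, against 0.054 expected. The end stop was felt at about 8 N and the handle stop at about 10 N.
- **Everything else:** the arm was clear of everything at hand-in. I touched no bystander knowingly, but did not measure their positions again.

No check failed.

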